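# Rebuild the filter stack and open the safety-capped starter vial

### The job

Rebuild the tank's filter stack: lay the blue separator sheet centred and square on the terracotta plate in the black base, then set the loose terracotta plate centred and square on top of the sheet and let go. Then open the orange vial of starter: push its white safety cap down, twist it counter-clockwise (seen from above) until it is free, lift it off and finish while still holding the cap level and still, straight above the vial with about 5 cm of air between the vial's neck and the cap. Put parts down rather than dropping them, do not pull or twist the cap by brute force, and leave everything else where it stands.

Things in the scene. Friction and masses are not known exactly. Their poses are not given: they have to be found in the camera images.
- base: Fixed black base 90 x 66 x 8 mm that carries the lower terracotta filter plate (80 x 54 x 22 mm, long side along x, centred); the plate's top is 30 mm above the origin. Origin: centre of the underside; x along the long side, z up. Stands on the bamboo board, whose top is 15 mm above the work surface. Does not move.
- sheet: Loose blue perforated rigid separator sheet 92 x 66 x 5 mm, 35 g, long side along x; origin: centre of its underside, z up. It overhangs the plates by 6 mm all round. It starts flat on the grey rack, long sides parallel, so that 15 mm stick out on each long side for the fingers, its underside 40 mm above the work surface.
- rack: Fixed grey drip rack 70 x 36 x 25 mm (long side along x) under the sheet; origin: centre of its underside on the board.
- plate: Loose terracotta filter plate 80 x 54 x 22 mm, about 180 g, long side along x, lying flat on the board; origin: centre of its underside, z up. Best gripped across its 54 mm width.
- vial: Orange vial, fixed upright in a grey foot on the round turntable tray (the tray is braked and does not turn). Origin: centre of the underside, on the tray; z up. Body 46 mm in diameter and 60 mm high, then a neck 28 mm in diameter up to 77 mm with three outward ledges under which the cap's lugs are caught.
- mouth (a point): Centre of the top of the vial's neck, 77 mm above the vial's origin.
- cap: Loose white ribbed round cap, red mark on top, 50 mm in diameter, 30 mm high, 30 g; origin: centre of its underside (lower rim), z up, x towards the red mark. Locked, it sits upright and coaxial on the vial, underside 67 mm above the vial's origin, x axes of cap and vial alike within 3 degrees; then it cannot be lifted and turns only about 3 degrees. How it opens: see spring.
- spring (a joint): Spring pin in the vial, pushes the cap up; m, 0 = cap locked, 0.005 = cap pushed 5 mm down, -0.004 = cap off. Force 4 N at 0 plus 0.8 N per mm. Pushed down 4 to 6.5 mm (bottoms at 7 mm) the cap turns counter-clockwise from above (clockwise is blocked). Keep it down for the first 35 degrees; it lifts off freely 35 to 90 degrees past locked (aim for 60), beyond 90 it is blocked.
- hide: Bystander: white ceramic cholla-cactus-shaped hide, about 80 mm across its arms, 75 mm high, loose on the tray; origin: centre of its underside.
- ring: Bystander: clear acrylic feeding ring, 72 mm in diameter, 10 mm high, loose on the tray; origin: centre of its underside.
- tweezers: Bystander: aluminium tweezers 130 mm long, 8 mm high, loose on the tray; origin near the middle of their underside, x along them.
- amber: Bystander: small amber bottle, 44 mm in diameter, 60 mm high, loose on the board; origin: centre of its underside.
- magnet: Bystander: algae magnet 55 x 35 x 36 mm, black with a green grip, loose on the board; origin: centre of its underside.
There are look-alikes about, which are no part of the job. There is more than one size of the sheet; the one meant has the size given above.

How it is judged (in metres and radians):
On the way, in this order (a step that is already met when the one before it is completed fails the run):
1. the separator sheet lies centred and square on the lower plate, let go (horizontal distance between sheet and base below 0.01 m and angle between the x axis of sheet and the x axis of base, either way round below 0.2 rad and z of sheet in the frame of base between 0.027 and 0.033 m and angle between sheet's own z axis and vertical below 0.08 rad and contact force between sheet and the fingers below 0.1 N), for 0.2 s.
2. the loose plate lies centred and square on the sheet, let go (horizontal distance between each of sheet, plate and base below 0.01 m and angle between the x axis of each of sheet, plate and the x axis of base, either way round below 0.2 rad and z of sheet in the frame of base between 0.027 and 0.033 m and angle between each of sheet, plate's own z axis and vertical below 0.08 rad and z of plate in the frame of base between 0.032 and 0.038 m and contact force between plate and the fingers below 0.1 N), for 0.2 s.
3. the cap, still locked, is pushed down (value of joint spring above 0.0033 m and angle between the x axis of cap and the x axis of vial, either way round below 0.25 rad and horizontal distance between cap and vial below 0.004 m), for 0.02 s.
4. the cap is twisted free before it is lifted (angle between the x axis of cap and the x axis of vial, either way round above 0.5 rad and z of cap in the frame of vial below 0.075 m and horizontal distance between cap and vial below 0.004 m), for 0.02 s.
At the end, for the whole second after the job is handed in: Fingers hold the cap still, level within 11 deg, underside 30-75 mm above the neck's top, axis within 15 mm of the vial's, clear of the vial; sheet and loose plate lie flat in order on the lower plate, each centred within 10 mm, square within 11 deg, plate let go (all of step 2 and z of cap in the frame of mouth between 0.03 and 0.075 m and horizontal distance between cap and vial below 0.015 m and angle between cap's own z axis and vertical below 0.2 rad and contact force between cap and the fingers above 1 N and contact force between cap and vial below 0.1 N and linear speed of cap below 0.03 m/s); the arm keeps its last pose, push and grip.
It fails at once if sheet, plate or cap is dropped or thrown (moves out of the fingers faster than 0.45 m/s) ((linear speed of sheet above 0.45 m/s and contact force between sheet and the fingers below 0.05 N) or (linear speed of plate above 0.45 m/s and contact force between plate and the fingers below 0.05 N) or (linear speed of cap above 0.45 m/s and contact force between cap and the fingers below 0.05 N)).
It fails at once if the cap is forced against the vial (over 80 N) (contact force between cap and vial above 80 N).
It fails at once if a bystander is disturbed (moved over 30 mm) (distance of any of hide, ring, tweezers, amber, magnet from where it was at the start of the episode above 0.03 m).
It also fails if it takes over 61 s, if anything falls off the work surface, if the arm or the gripper's body presses on something with over 40 N, if the wrist force passes 120 N, or if a joint passes its speed limit or range.

### The arm

A 6-joint arm with a two-finger parallel gripper is mounted at the origin on the work surface. World frame = base frame: x ahead of the robot, y to its left, z up, the work surface at z = 0. Lengths are in m, angles in degrees, forces in N, time in s.
With the tool pointing down it reaches from about 0.3 to 0.75 m from the base axis. Payload 8.5 kg.
Tool frame: the origin (TCP) lies on the centre line of the jaws, within the pads' length; the fingertips stand 14 mm ahead of it and the grasp point (between the pads) lies 5 mm behind it; z points along the fingers, x is the direction in which the jaws open and shut, and the axes are right-handed (so a half turn about z gives the same grasp; the last joint's range is limited). The gripper opens to 85 mm and grips with 20 to 120 N. Pads are 22 mm wide; open, the fingers measure 114 mm over their backs; the gripper's body (76 mm by 85 mm) begins 54 mm behind the grasp point. The pads swing forward as they close: fully open they stand 13 mm farther back than shut.
Start: joints at [60.201, 21.807, 74.336, -0, 83.858, -12.336], TCP at [0.165, 0.525, 0.245] pointing down, gripper open.
Joint ranges: [-178.18, 178.18], [-50.72, 133.34], [12.68, 142.11], [-81.47, 261.47], [9.98, 163.14], [-165.26, 165.26]. Speed limits (degrees/s): [136.94, 136.94, 180, 180, 180, 180].

### API

Orientations are given as a 3x3 rotation matrix whose columns are the frame's x, y, z axes.
In Python, from rig import * gives the robot as it stands.
- The arm moves only by the shell command python3 -m crank 'ROWS' [FORCE]. ROWS is JSON, one flat list of numbers, 7 for each row, row after row: the turn, a rotation vector about the world's x, y, z in rad, then the shift along the world's x, y, z in m, then the opening in per cent of the stroke, from 0 (shut) to 100 (fully open). A call has 1 to 20 rows; each row shifts and turns the commanded pose from where the row before left it; what a row does not reach is not made up. A row lasts 1/10 s, in which the tool goes at most 50 mm and 8.59 degrees, less where a joint would pass 70% of its speed; a pose out of reach is approached as far as the arm can. A call is refused whole if a number of a shift passes 0.05 or a number of a turn 0.15, either way. A call with a gripper value outside its range is refused whole. The fingers move at their own pace and stop on an object; FORCE is the grip in N (left out, the last holds). Time passes only in rows, so rows that do not move let the fingers close. It gives the time, the measured TCP pose, the force and the opening at its end, in the units of the state.
- observe(): the state, without advancing time (a new reading comes with each control period).
- get_image(name): name is "side" or "top" or "wrist"; returns a dict with "frame" (384x512x3 uint8, red, green, blue), "fov_y" (degrees; the focal length in pixels is half the picture's height over the tangent of half this angle, whatever the lens; pixels are square), "cx", "cy" (the principal point, pixels), "world_to_cam" (4x4, takes a point from world to camera coordinates). Camera axes: x right, y up, looking along -z (the intrinsics and any distortion apply to the point x, -y, -z); pixel columns grow to the right and rows downward; lengths in m; the calibration is good to about 2 mm. A picture is of the moment at which its call begins. There is no depth.
- close_job(): hands the job in, once; it reports no verdict.
The state is a dict: "time_s": time; "q": joint angles; "qvel": joint speeds; "joint_efforts": joint torques, N m; "position": TCP position; "tool_rot": TCP orientation; "ft_force": force on the tool from outside, world axes, zero at the start; "wrist_torque": the same for the moment, N m; "grip_width": finger opening in m.
Only numpy, scipy, OpenCV 4.12 (cv2) and the standard library are available. Lean on these libraries where they do the work, as an engineer would, in place of code of your own. Each camera call takes 0.05 s, during which the arm holds its last target. There are 200 camera calls.

## Working session

There is one attempt and no reset: what is moved stays moved. The work goes in short steps, Python scripts to look and compute and a shell command to move; the robot and the scene stay as the last step left them, time stands still between calls to the robot, and variables do not carry over. Pictures are saved under pics/ and viewed, about 8 in all and at most 12, crops included, and the job is handed in when it is done.

```bash
ls; mkdir -p pics; python3 - <<'E'
from rig import *
import cv2,numpy as np
for n in ["top","side"]:
    im=get_image(n); cv2.imwrite(f"pics/{n}0.png",im["frame"][:,:,::-1])
    print(n,im["fov_y"],im["cx"],im["cy"],np.round(im["world_to_cam"],4).tolist(),[k for k in im])
s=observe();print(s["time_s"],s["position"],s["tool_rot"],s["grip_width"])
E
```

```text
pics
top 45.56830331559332 250.17299160332735 187.4838033241373 [[0.0104, -0.9999, -0.0008, 0.0191], [0.9834, 0.0101, 0.1814, -0.5088], [-0.1814, -0.0027, 0.9834, -1.1923], [0.0, 0.0, 0.0, 1.0]] ['frame', 'fov_y', 'cx', 'cy', 'world_to_cam']
side 46.01346524008508 249.69367967350433 198.37818617041705 [[0.7906, -0.6122, 0.0089, -0.3933], [0.2882, 0.3849, 0.8768, -0.2276], [-0.5402, -0.6907, 0.4807, -0.744], [0.0, 0.0, 0.0, 1.0]] ['frame', 'fov_y', 'cx', 'cy', 'world_to_cam']
0.1 [0.16492724 0.52442459 0.24476322] [[ 3.00117218e-01  9.53902108e-01 -6.51636817e-04]
 [ 9.53901440e-01 -3.00117801e-01 -1.16123958e-03]
 [-1.30327669e-03 -2.73089306e-04 -9.99999113e-01]] 0.08539838001571348
```

View pics/top0.png

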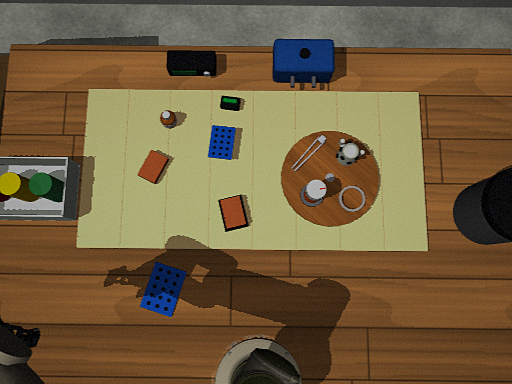

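View pics/side0.png

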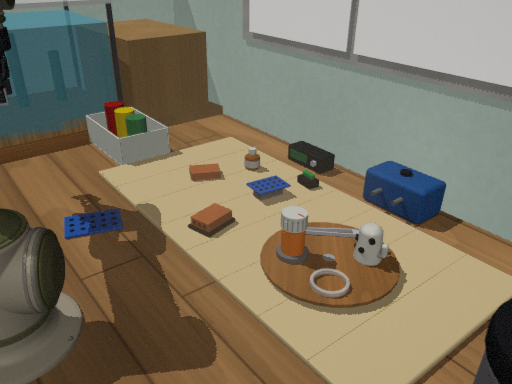

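The top view shows the base plate at (233,213), the loose plate at (153,166), the rack sheet at (222,143), a bigger decoy sheet at (164,289) and the vial cap at (316,187). The side view agrees with this.

```bash
cat > h.py <<'E'
import numpy as np,cv2
from rig import *
def ray(im,uv):
    W=np.array(im["world_to_cam"]);f=im["frame"].shape[0]/2/np.tan(np.radians(im["fov_y"]/2))
    uv=np.atleast_2d(uv).astype(float)
    d=np.c_[(uv[:,0]-im["cx"])/f,-(uv[:,1]-im["cy"])/f,-np.ones(len(uv))]@W[:3,:3]
    return -W[:3,:3].T@W[:3,3],d
def onz(im,uv,z):
    c,d=ray(im,uv);return c+d*((z-c[2])/d[:,2])[:,None]
def tri(a,ua,b,ub):
    c1,d1=ray(a,ua);c2,d2=ray(b,ub);d1=d1[0];d2=d2[0]
    s=np.linalg.lstsq(np.c_[d1,-d2],c2-c1,rcond=None)[0]
    p,q=c1+s[0]*d1,c2+s[1]*d2;return (p+q)/2,np.linalg.norm(p-q)
def proj(im,P):
    W=np.array(im["world_to_cam"]);f=im["frame"].shape[0]/2/np.tan(np.radians(im["fov_y"]/2))
    p=np.atleast_2d(P)@W[:3,:3].T+W[:3,3];return np.c_[im["cx"]-f*p[:,0]/p[:,2],im["cy"]+f*p[:,1]/p[:,2]]
def blobs(mask,amin):
    cs,_=cv2.findContours(mask.astype(np.uint8),cv2.RETR_EXTERNAL,cv2.CHAIN_APPROX_NONE)
    return [c for c in cs if cv2.contourArea(c)>amin]
def rect(im,c,z):
    P=onz(im,c[:,0,:],z)[:,:2];(x,y),(w,h),a=cv2.minAreaRect((P*1000).astype(np.float32))
    if w<h:w,h,a=h,w,a+90
    return f"ctr {x:.1f} {y:.1f} mm size {w:.1f}x{h:.1f} yaw(long) {(a+90)%180-90:.1f}"
def hsv(im): return cv2.cvtColor(im["frame"],cv2.COLOR_RGB2HSV)
E
python3 - <<'E'
from h import *
t=get_image("top");s=get_image("side");H=hsv(t);h,S,V=[H[:,:,i].astype(int) for i in range(3)]
for c in blobs((h>105)&(h<125)&(S>150)&(V>60),80): print("blue",c.mean(0),rect(t,c,.045))
print("hsv plate",H[166,153],H[212,233],"edge",H[180,148],"cap",H[187,314],H[158,348])
for v0 in (100,130,150):
  for c in blobs(((h<14))&(S>140)&(V>v0),80): 
    u=c.mean(0)[0]
    if u[1]>120 and u[0]<260: print("terra",v0,u,rect(t,c,.045 if u[0]>190 else .037))
for c in blobs(V<45,80):
    u=c.mean(0)[0]
    if 210<u[0]<260 and 180<u[1]<240: print("base",rect(t,c,.023))
for n,im in(("top",t),("side",s)):
  Hh=hsv(im)
  for c in blobs((Hh[:,:,1]<50)&(Hh[:,:,2]>150),60):
    u=c.mean(0)[0]
    if 270<u[0]<400 and u[1]>120: print(n,"white",cv2.boundingRect(c),cv2.minEnclosingCircle(c))
big=np.hstack([cv2.resize(t["frame"][130:240,200:380],None,fx=4,fy=4,interpolation=cv2.INTER_CUBIC)])
cv2.imwrite("pics/crop1.png",big[:,:,::-1])
E
```

```text
blue [[163.         288.98648649]] ctr 237.9 248.8 mm size 120.0x86.0 yaw(long) -17.4
blue [[221.4245283 142.       ]] ctr 636.2 105.1 mm size 91.8x64.3 yaw(long) -6.4
blue [[303.48850575  55.27011494]] ctr 896.9 -124.9 mm size 170.7x98.6 yaw(long) -89.4
hsv plate [  9 193 147] [  9 197 145] edge [  9 202  62] cap [110   4 174] [45 23 88]
terra 100 [232.79120879 211.58241758] ctr 442.6 70.6 mm size 78.2x52.6 yaw(long) 13.9
terra 100 [152.3125 166.    ] ctr 568.4 294.9 mm size 78.1x52.6 yaw(long) -26.0
terra 130 [232.64444444 211.74444444] ctr 442.7 70.8 mm size 77.6x50.7 yaw(long) 14.7
terra 130 [152.35 165.7 ] ctr 568.4 295.1 mm size 75.6x51.7 yaw(long) -26.2
top white (307, 180, 19, 19) ((315.9186096191406, 188.7093048095703), 9.659309387207031)
top white (343, 145, 14, 13) ((349.69232177734375, 151.0), 6.9848551750183105)
side white (310, 269, 40, 25) ((329.5, 280.0), 19.72951889038086)
side white (360, 222, 22, 15) ((370.4761962890625, 228.0), 10.523903846740723)
side white (281, 206, 27, 14) ((294.0384521484375, 212.5), 13.048154830932617)
```

View pics/crop1.png

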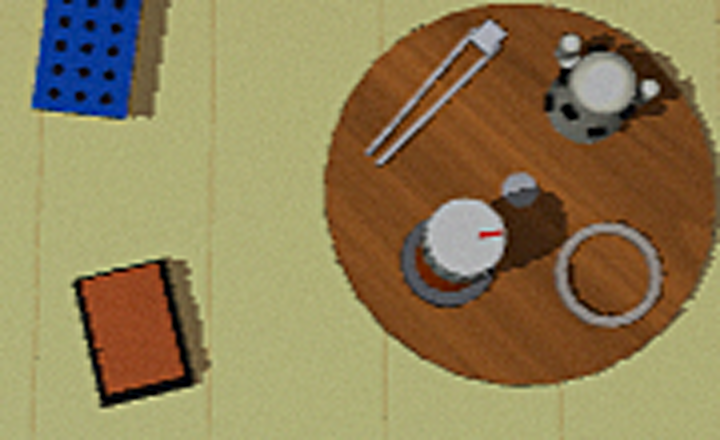

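The measured sizes match the given ones: sheet 92x64, plates 78x52.6. Next I move above the sheet and turn the jaws across its width.

```bash
python3 -m crank '[0,0,0.014,0.0336,-0.03,-0.007,100, 0,0,0.014,0.0336,-0.03,-0.007,100, 0,0,0.014,0.0336,-0.03,-0.007,100, 0,0,0.014,0.0336,-0.03,-0.007,100, 0,0,0.014,0.0336,-0.03,-0.007,100, 0,0,0.014,0.0336,-0.03,-0.007,100, 0,0,0.014,0.0336,-0.03,-0.007,100, 0,0,0.014,0.0336,-0.03,-0.007,100, 0,0,0.014,0.0336,-0.03,-0.007,100, 0,0,0.014,0.0336,-0.03,-0.007,100, 0,0,0.014,0.0336,-0.03,-0.007,100, 0,0,0.014,0.0336,-0.03,-0.007,100, 0,0,0.014,0.0336,-0.03,-0.007,100, 0,0,0.014,0.0336,-0.03,-0.007,100, 0,0,0,0,0,0,100, 0,0,0,0,0,0,100]'
python3 - <<'E'
from h import *
t=get_image("top");s=get_image("side")
# cap top centre from edges: triangulate
for a in ([316,187.5],[316.2,188.8]):
  for b in ([294,212],[294,213.5]): print(tri(t,a,s,b))
w=get_image("wrist");cv2.imwrite("pics/w1.png",w["frame"][:,:,::-1])
H=hsv(w);
for c in blobs((H[:,:,0]>105)&(H[:,:,0]<125)&(H[:,:,1]>150)&(H[:,:,2]>50),2000): print(rect(w,c,.045),cv2.boundingRect(c))
o=observe();print(o["time_s"],o["position"],np.degrees(np.arctan2(o["tool_rot"][1][0],o["tool_rot"][0][0])))
E
```

```text
time_s: 1.8
position: [0.6355, 0.104, 0.1465]
tool_rot: [[0.11, 0.994, -0.002], [0.994, -0.11, 0.0], [0.0, -0.002, -1.0]]
ft_force: [-1.0, 0.8, -0.3]
grip_width: 0.0854
(array([ 0.49370525, -0.14115935,  0.13032565]), np.float64(0.0026656654136542317))
(array([ 0.49406522, -0.14144538,  0.12712146]), np.float64(0.0032363403655976176))
(array([ 0.49113386, -0.14216798,  0.13143796]), np.float64(0.0003306371011412927))
(array([ 0.49148669, -0.14245516,  0.12824511]), np.float64(0.0008930337654536233))
ctr 636.8 107.5 mm size 89.7x64.9 yaw(long) -6.2 (211, 139, 92, 117)
1.95 [0.63473794 0.10569569 0.14768022] 83.84006081724695
```

View pics/w1.png

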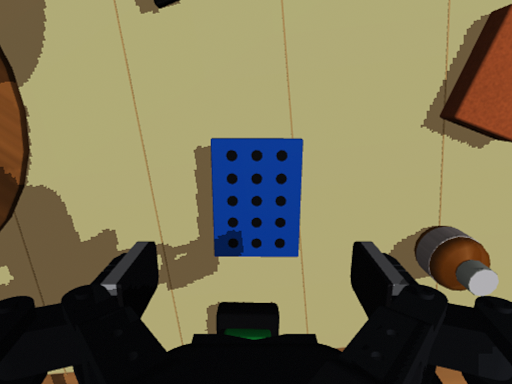

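The sheet is at (256,197), midway between the fingers at x≈155 and x≈355. The wrist and top estimates agree to about 2 mm. Now I descend and grip.

```bash
python3 -m crank '[0,0,0,0.001,0.0015,-0.03,100, 0,0,0,0,0,-0.03,100, 0,0,0,0,0,-0.025,100, 0,0,0,0,0,-0.015,100, 0,0,0,0,0,-0.01,100, 0,0,0,0,0,0,100, 0,0,0,0,0,0,60, 0,0,0,0,0,0,60, 0,0,0,0,0,0,60, 0,0,0,0,0,0,60, 0,0,0,0,0,0,60,0,0,0,0,0,0,60]' 30
python3 - <<'E'
from h import *
w=get_image("side");cv2.imwrite("pics/s1.png",cv2.resize(w["frame"][100:250,180:380],None,fx=4,fy=4)[:,:,::-1])
E
```

```text
time_s: 3.15
position: [0.6369, 0.1064, 0.0388]
tool_rot: [[0.109, 0.994, 0.002], [0.994, -0.109, 0.0], [0.001, 0.002, -1.0]]
ft_force: [-2.4, 1.6, 6.1]
grip_width: 0.0652
```

View pics/s1.png

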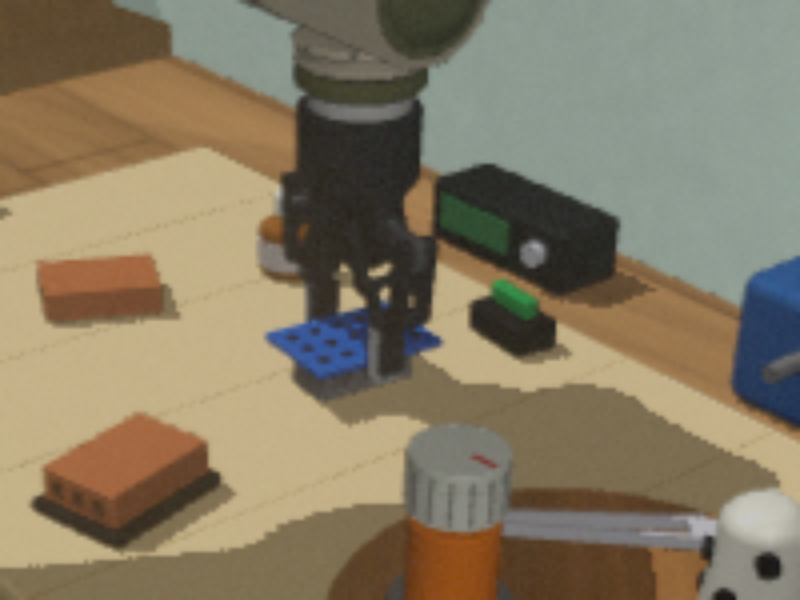

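The sheet is gripped (width 65 mm) and level, with the fingertips about 8 mm below it. I lift it, carry it over the base and check there.

```bash
python3 -m crank '[0,0,0,0,0,0.01,60, 0,0,0,0,0,0.025,60, 0,0,0,0,0,0.025,60, 0,0,0.0445,-0.0242,-0.0043,0,60, 0,0,0.0445,-0.0242,-0.0043,0,60, 0,0,0.0445,-0.0242,-0.0043,0,60, 0,0,0.0445,-0.0242,-0.0043,0,60, 0,0,0.0445,-0.0242,-0.0043,0,60, 0,0,0.0445,-0.0242,-0.0043,0,60, 0,0,0.0445,-0.0242,-0.0043,0,60, 0,0,0.0445,-0.0242,-0.0043,0,60, 0,0,0,0,0,-0.02,60, 0,0,0,0,0,0,60, 0,0,0,0,0,0,60]' 30
python3 - <<'E'
from h import *
o=observe();print(o["position"],np.degrees(np.arctan2(o["tool_rot"][1][0],o["tool_rot"][0][0])),o["grip_width"])
w=get_image("wrist");cv2.imwrite("pics/w2.png",w["frame"][:,:,::-1])
H=hsv(w)
for c in blobs((H[:,:,0]>105)&(H[:,:,0]<125)&(H[:,:,1]>150)&(H[:,:,2]>40),2000): print(rect(w,c,o["position"][2]+.007),cv2.boundingRect(c))
E
```

```text
time_s: 4.6
position: [0.4434, 0.0716, 0.0779]
tool_rot: [[-0.245, 0.97, 0.001], [0.97, 0.245, -0.0], [-0.0, 0.001, -1.0]]
ft_force: [0.3, -0.5, -0.4]
grip_width: 0.065
[0.44340751 0.0716387  0.077926  ] 104.15279655749532 0.065007949069875
ctr 438.6 71.3 mm size 82.5x64.7 yaw(long) 14.6 (170, 161, 170, 185)
```

View pics/w2.png

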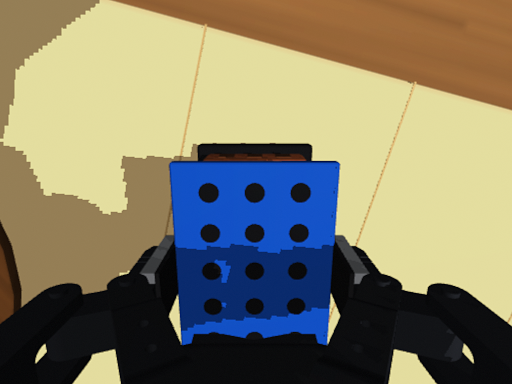

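The sheet is held square. The base's edge at (198–312,144) is parallel to the sheet edge at (170–340,161) and has the same centre column. Next I check the offset along the long side.

```bash
python3 - <<'E'
from h import *
w=get_image("wrist")
c=np.array([.4428,.0715]);u=np.array([np.cos(np.radians(14.2)),np.sin(np.radians(14.2))]);n=np.array([-u[1],u[0]])
for nm,p,z in(("base edge",[[198,146],[255,145],[312,145]],.023),("sheet edge underside",[[170,162],[255,162],[340,162]],.082)):
    P=onz(w,p,z)[:,:2]-c;print(nm,np.round(P@u*1000,1),np.round(P@n*1000,1))
E
```

```text
base edge [-42.7 -43.3 -43.3] [-30.9   1.3  33.4]
sheet edge underside [-44. -44. -44.] [-31.8   1.1  34. ]
```

They are aligned to within 1 mm, so I lower, release and rise.

```bash
python3 -m crank '[0,0,0,0,0,-0.012,60, 0,0,0,0,0,-0.01,60, 0,0,0,0,0,-0.006,60, 0,0,0,0,0,-0.004,60, 0,0,0,0,0,-0.002,60, 0,0,0,0,0,-0.001,60, 0,0,0,0,0,0,60]' 30; python3 -m crank '[0,0,0,0,0,0,80, 0,0,0,0,0,0,90, 0,0,0,0,0,0,100, 0,0,0,0,0,0,100, 0,0,0,0,0,0,100]'
```

```text
time_s: 5.4
position: [0.4429, 0.0718, 0.0437]
tool_rot: [[-0.245, 0.97, 0.001], [0.97, 0.245, -0.0], [-0.0, 0.001, -1.0]]
ft_force: [-5.4, -1.2, 18.6]
grip_width: 0.0649
time_s: 5.9
position: [0.4428, 0.0717, 0.0422]
tool_rot: [[-0.245, 0.97, -0.0], [0.97, 0.245, 0.0], [0.0, -0.0, -1.0]]
ft_force: [0.1, -0.2, 1.1]
grip_width: 0.0856
```

```bash
python3 -m crank '[0,0,0,0,0,0.02,100, 0,0,0,0,0,0.04,100, 0,0,0,0,0,0.04,100, 0,0,-0.0877,0.0157,0.0279,0,100, 0,0,-0.0877,0.0157,0.0279,0,100, 0,0,-0.0877,0.0157,0.0279,0,100, 0,0,-0.0877,0.0157,0.0279,0,100, 0,0,-0.0877,0.0157,0.0279,0,100, 0,0,-0.0877,0.0157,0.0279,0,100, 0,0,-0.0877,0.0157,0.0279,0,100, 0,0,-0.0877,0.0157,0.0279,0,100, 0,0,0,0,0,0,100, 0,0,0,0,0,0,100]'
python3 - <<'E'
from h import *
o=observe();print(o["time_s"],o["position"],np.degrees(np.arctan2(o["tool_rot"][1][0],o["tool_rot"][0][0])))
t=get_image("top");H=hsv(t)
for c in blobs((H[:,:,0]>105)&(H[:,:,0]<125)&(H[:,:,1]>150)&(H[:,:,2]>60),80): print("blue",rect(t,c,.05))
w=get_image("wrist");H=hsv(w)
v=(H[:,:,0]<14)&(H[:,:,1]>140)
for v0 in (60,110):
  for c in blobs(v&(H[:,:,2]>v0),2000): print("terra",v0,rect(w,c,.037),cv2.boundingRect(c))
cv2.imwrite("pics/w3.png",w["frame"][:,:,::-1])
E
```

```text
time_s: 7.2
position: [0.5681, 0.2951, 0.1416]
tool_rot: [[0.437, 0.899, -0.001], [0.899, -0.437, -0.001], [-0.001, -0.001, -1.0]]
ft_force: [0.1, -0.2, 0.1]
grip_width: 0.0853
7.2 [0.56808889 0.29505294 0.14160051] 64.06574534242587
blue ctr 442.8 70.4 mm size 90.7x64.3 yaw(long) 14.1
blue ctr 894.4 -122.8 mm size 171.3x101.3 yaw(long) 89.4
terra 60 ctr 568.5 297.7 mm size 78.4x53.0 yaw(long) -26.0 (221, 143, 74, 102)
terra 110 ctr 568.8 297.8 mm size 77.6x51.4 yaw(long) -26.1 (223, 144, 72, 101)
```

View pics/w3.png

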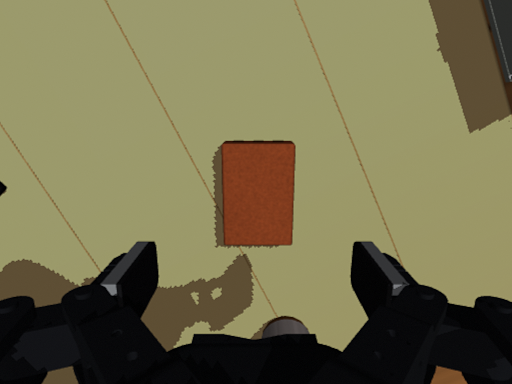

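The sheet on the base measures (442.8, 70.4) at 14.1°, against (442.6, 70.6) at 13.9° for the base, so it is centred. The plate at (258,194) lies between the jaws, so I descend and grip.

```bash
python3 -m crank '[0,0,0,0,0.001,-0.03,100, 0,0,0,0,0,-0.03,100, 0,0,0,0,0,-0.025,100, 0,0,0,0,0,-0.014,100, 0,0,0,0,0,-0.0085,100, 0,0,0,0,0,0,100, 0,0,0,0,0,0,45, 0,0,0,0,0,0,45, 0,0,0,0,0,0,45, 0,0,0,0,0,0,45, 0,0,0,0,0,0,45,0,0,0,0,0,0,45,0,0,0,0,0,0,45]' 50
```

```text
time_s: 8.6
position: [0.5691, 0.2961, 0.0364]
tool_rot: [[0.439, 0.899, 0.003], [0.899, -0.439, 0.001], [0.002, 0.002, -1.0]]
ft_force: [-0.4, -0.8, 6.4]
grip_width: 0.0529
```

```bash
python3 -m crank '[0,0,0,0,0,0.01,45, 0,0,0,0,0,0.025,45, 0,0,0,0,0,0.03,45, 0,0,0.0778,-0.014,-0.0249,0,45, 0,0,0.0778,-0.014,-0.0249,0,45, 0,0,0.0778,-0.014,-0.0249,0,45, 0,0,0.0778,-0.014,-0.0249,0,45, 0,0,0.0778,-0.014,-0.0249,0,45, 0,0,0.0778,-0.014,-0.0249,0,45, 0,0,0.0778,-0.014,-0.0249,0,45, 0,0,0.0778,-0.014,-0.0249,0,45, 0,0,0.0778,-0.014,-0.0249,0,45, 0,0,0,0,0,0,45, 0,0,0,0,0,0,45]'
python3 - <<'E'
from h import *
o=observe();print(o["time_s"],o["position"],np.degrees(np.arctan2(o["tool_rot"][1][0],o["tool_rot"][0][0])))
w=get_image("wrist");cv2.imwrite("pics/w4.png",w["frame"][:,:,::-1])
c=np.array([.4428,.0715]);u=np.array([np.cos(np.radians(14.2)),np.sin(np.radians(14.2))]);n=np.array([-u[1],u[0]])
H=hsv(w)
def ctr(m,nm,z):
    m=cv2.morphologyEx(m.astype(np.uint8),cv2.MORPH_OPEN,np.ones((3,3)))
    b=max(blobs(m,100),key=cv2.contourArea);print(nm,cv2.boundingRect(b))
    x,y,ww,hh=cv2.boundingRect(b);P=onz(w,[[x,y],[x+ww,y]],z)[:,:2]-c;print(np.round(P@u*1000,1),np.round(P@n*1000,1))
ctr((H[:,:,0]>105)&(H[:,:,0]<125)&(H[:,:,1]>150)&(H[:,:,2]>40),"blue",.05)
ctr((H[:,:,0]<14)&(H[:,:,1]>140)&(H[:,:,2]>40),"terra",.102)
E
```

```text
time_s: 10.0
position: [0.4427, 0.0716, 0.1005]
tool_rot: [[-0.241, 0.97, 0.001], [0.97, 0.241, 0.0], [-0.0, 0.001, -1.0]]
ft_force: [-0.2, 0.0, -1.4]
grip_width: 0.0526
10.0 [0.44272858 0.07163048 0.10046654] 103.96759044276412
blue (196, 144, 117, 21)
[-45.4 -45.2] [-30.8  33.4]
terra (189, 165, 131, 174)
[-43.4 -43.2] [-24.6  27.1]
```

View pics/w4.png

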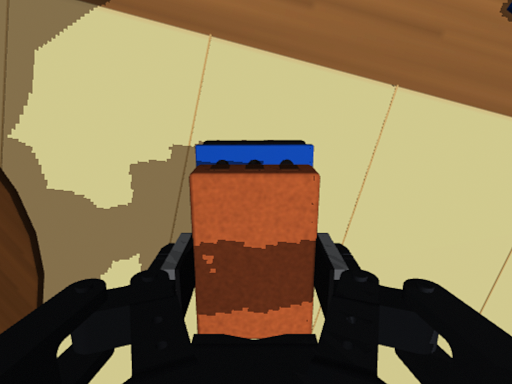

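The plate's top edge (row 175) is at about -39.5 mm and the sheet edge at -45.3 mm. I expected -40 and -46, so they are aligned and share the centre column at 255. I lower the plate.

```bash
python3 -m crank '[0,0,0,0,0,-0.012,45, 0,0,0,0,0,-0.01,45, 0,0,0,0,0,-0.004,45, 0,0,0,0,0,-0.002,45, 0,0,0,0,0,-0.001,45, 0,0,0,0,0,0,45]'
```

```text
time_s: 10.65
position: [0.4424, 0.0722, 0.0713]
tool_rot: [[-0.243, 0.97, 0.0], [0.97, 0.243, 0.0], [0.0, 0.0, -1.0]]
ft_force: [-2.4, 1.6, 4.1]
grip_width: 0.0525
```

```bash
python3 -m crank '[0,0,0,0,0,-0.0005,45, 0,0,0,0,0,0,60, 0,0,0,0,0,0,80, 0,0,0,0,0,0,100, 0,0,0,0,0,0,100, 0,0,0,0,0,0,100, 0,0,0,0,0,0.02,100, 0,0,0,0,0,0.04,100, 0,0,0,0,0,0.04,100, 0,0,0,0,0,0.05,100]'
python3 -m crank '[0,0,-0.1077,0.0041,-0.0178,0,100, 0,0,-0.1077,0.0041,-0.0178,0,100, 0,0,-0.1077,0.0041,-0.0178,0,100, 0,0,-0.1077,0.0041,-0.0178,0,100, 0,0,-0.1077,0.0041,-0.0178,0,100, 0,0,-0.1077,0.0041,-0.0178,0,100, 0,0,-0.1077,0.0041,-0.0178,0,100, 0,0,-0.1077,0.0041,-0.0178,0,100, 0,0,-0.1077,0.0041,-0.0178,0,100, 0,0,-0.1077,0.0041,-0.0178,0,100, 0,0,-0.1077,0.0041,-0.0178,0,100, 0,0,-0.1077,0.0041,-0.0178,0,100, 0,0,0,0,0,0,100, 0,0,0,0,0,0,100]'
python3 - <<'E'
from h import *
o=observe();print(o["time_s"],o["position"],np.round(o["q"],1),np.degrees(np.arctan2(o["tool_rot"][1][0],o["tool_rot"][0][0])))
t=get_image("top");H=hsv(t)
for c in blobs((H[:,:,0]<14)&(H[:,:,1]>140)&(H[:,:,2]>100),80):
  u=c.mean(0)[0]
  if u[1]>120 and u[0]<260: print("terra",u,rect(t,c,.072))
w=get_image("wrist");cv2.imwrite("pics/w5.png",w["frame"][:,:,::-1])
H=hsv(w)
for c in blobs((H[:,:,1]<45)&(H[:,:,2]>130),300):
  (x,y),r=cv2.minEnclosingCircle(c);print("white",(x,y),r,cv2.boundingRect(c),onz(w,[[x,y]],.128),onz(w,[[x+r,y]],.128))
E
```

```text
time_s: 11.65
position: [0.4417, 0.0719, 0.2212]
tool_rot: [[-0.243, 0.97, -0.003], [0.97, 0.243, 0.0], [0.001, -0.002, -1.0]]
ft_force: [1.2, 0.3, 0.9]
grip_width: 0.0854
time_s: 13.05
position: [0.4914, -0.1416, 0.2201]
tool_rot: [[0.865, 0.502, -0.001], [0.502, -0.865, 0.001], [-0.0, -0.001, -1.0]]
ft_force: [-0.0, 1.1, -0.5]
grip_width: 0.0852
13.05 [ 0.49144716 -0.14158798  0.22007627] [-29.4  19.2  82.9   0.   78.  -59.5] 30.124962802736423
terra [232.22826087 210.88043478] ctr 441.8 70.6 mm size 78.2x52.1 yaw(long) 13.9
white (195.5, 260.0) 34.223628997802734 (162, 227, 68, 64) [[ 0.47650516 -0.20211137  0.128     ]] [[ 0.49860005 -0.1892472   0.128     ]]
white (258.5, 207.0) 45.500099182128906 (222, 162, 69, 88) [[ 0.49614508 -0.14260886  0.128     ]] [[ 0.52420196 -0.12627155  0.128     ]]
```

View pics/w5.png

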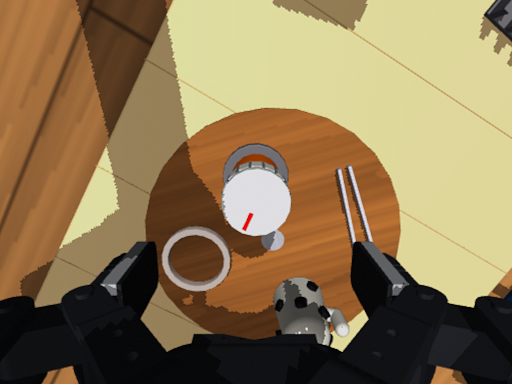

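The plate on the stack measures (441.8, 70.6) at 13.9°, which is good. In the wrist view the cap's disc is centred near (257,201) with radius 34 px, which puts it at about (0.491, -0.139). I go closer and refine.

```bash
python3 -m crank '[0,0,0,0,0.002,-0.02,100, 0,0,0,0,0,-0.02,100, 0,0,0,0,0,-0.005,100, 0,0,0,0,0,0,100]'
python3 - <<'E'
from h import *
o=observe();print(o["time_s"],o["position"],o["ft_force"])
R=np.array(o["tool_rot"])
w=get_image("wrist");cv2.imwrite("pics/w6.png",w["frame"][:,:,::-1])
W=np.array(w["world_to_cam"]);print("cam pos in tool",R.T@(-W[:3,:3].T@W[:3,3]-o["position"]))
H=hsv(w);m=((H[:,:,1]<45)&(H[:,:,2]>170)|((H[:,:,0]<8)&(H[:,:,1]>200)&(H[:,:,2]>160))).astype(np.uint8)
m=cv2.morphologyEx(m,cv2.MORPH_OPEN,np.ones((7,7)))
for c in blobs(m,1500):
  e=cv2.fitEllipse(c);print(e,cv2.boundingRect(c))
  for z in(.124,.128,.132):
    p=onz(w,[e[0],[e[0][0]+e[1][0]/2,e[0][1]]],z);d=(R.T@(p[0]-o["position"]))[:2]*1000
    print(z,np.round(p[0],4),"r",np.linalg.norm(p[1]-p[0]),"in tool",np.round(d,1))
E
```

```text
time_s: 13.55
position: [0.4915, -0.1392, 0.1752]
tool_rot: [[0.865, 0.502, -0.001], [0.502, -0.865, 0.001], [-0.001, -0.001, -1.0]]
ft_force: [-0.3, -0.2, -0.3]
grip_width: 0.0857
13.55 [ 0.4914632  -0.13920474  0.17515333] [-0.28469793 -0.18666231 -0.3450392 ]
cam pos in tool [ 8.66436126e-05 -6.69901709e-02 -1.27667808e-01]
((262.47088623046875, 225.79380798339844), (63.816810607910156, 87.79862976074219), 156.6387176513672) (226, 188, 71, 83)
0.124 [ 0.497  -0.1384  0.124 ] r 0.01881929860347545 in tool [5.2 2.1]
0.128 [ 0.4961 -0.1371  0.128 ] r 0.018398502587218306 in tool [5.1 0.6]
0.132 [ 0.4952 -0.1358  0.132 ] r 0.017977706570961212 in tool [ 5. -1.]
```

View pics/w6.png

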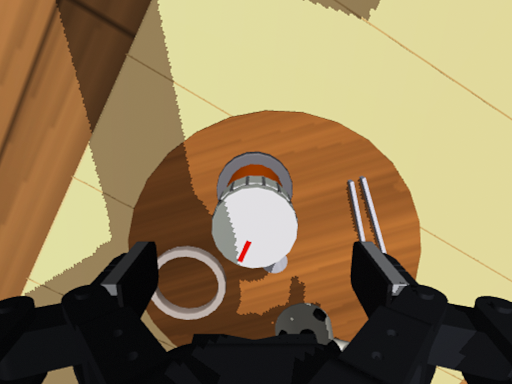

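The disc centre is at (255,226) with radius 43 px (24.8 mm at z=0.128, as expected), within about 1 mm of the jaw centre. I descend and grip.

```bash
python3 -m crank '[0,0,0,0,0,-0.02,100, 0,0,0,0,0,-0.02,100, 0,0,0,0,0,-0.015,100, 0,0,0,0,0,-0.01,100, 0,0,0,0,0,0,100, 0,0,0,0,0,0,40, 0,0,0,0,0,0,40, 0,0,0,0,0,0,40, 0,0,0,0,0,0,40, 0,0,0,0,0,0,40, 0,0,0,0,0,0,40, 0,0,0,0,0,0,40]' 40
python3 -c "
from rig import *
o=observe();print(o['position'],o['ft_force'],o['wrist_torque'])"
```

```text
time_s: 14.8
position: [0.492, -0.14, 0.1106]
tool_rot: [[0.866, 0.5, 0.001], [0.5, -0.866, -0.001], [0.001, 0.001, -1.0]]
ft_force: [0.8, -1.0, 4.0]
grip_width: 0.0488
[ 0.4919803  -0.13995244  0.11062931] [ 0.80652053 -1.04719312  3.99483668] [-0.11343034 -0.16936222  0.01104081]
```

Side forces are small, so the cap is centred. I raise the grip to 70 N and push down.

```bash
python3 -m crank '[0,0,0,0,0,0,40, 0,0,0,0,0,0,40, 0,0,0,0,0,-0.002,40, 0,0,0,0,0,-0.002,40, 0,0,0,0,0,-0.0015,40, 0,0,0,0,0,0,40, 0,0,0,0,0,0,40]' 70
```

```text
time_s: 15.5
position: [0.492, -0.14, 0.1053]
tool_rot: [[0.866, 0.501, 0.001], [0.501, -0.866, -0.001], [0.001, 0.001, -1.0]]
ft_force: [1.3, -0.1, 9.1]
grip_width: 0.0487
```

The force is 9 N, which fits about 5 mm of push. I start the twist and watch the torque.

```bash
python3 -m crank '[0,0,0.05,0,0,0,40, 0,0,0.07,0,0,0,40, 0,0,0.07,0,0,0,40, 0,0,0.07,0,0,0,40, 0,0,0,0,0,0,40]'
python3 - <<'E'
from h import *
o=observe();print(o["position"],o["ft_force"],o["wrist_torque"],np.degrees(np.arctan2(o["tool_rot"][1][0],o["tool_rot"][0][0])))
w=get_image("wrist");cv2.imwrite("pics/w7.png",w["frame"][120:330,130:390,::-1])
H=hsv(w);m=(H[:,:,0]<8)&(H[:,:,1]>170)&(H[:,:,2]>120)
for c in blobs(m,25):
  u=c[:,0].mean(0)
  P=onz(w,c[:,0],.122)[:,:2];v=cv2.fitLine((P*1000).astype(np.float32),cv2.DIST_L2,0,.01,.01).ravel();print(u,len(c),np.degrees(np.arctan2(v[1],v[0])))
E
```

```text
time_s: 16.0
position: [0.4917, -0.1399, 0.1053]
tool_rot: [[0.707, 0.708, 0.001], [0.708, -0.707, -0.001], [0.0, 0.001, -1.0]]
ft_force: [0.4, -0.7, 9.3]
grip_width: 0.0487
[ 0.49174785 -0.1399313   0.10526845] [ 0.43087172 -0.74667799  9.25828377] [-0.09321645  0.08873831 -0.06404671] 45.04231526717029
[238.796875 319.5     ] 64 -68.62115
```

View pics/w7.png

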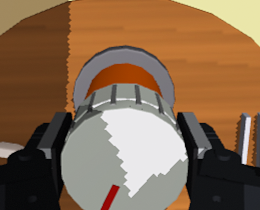

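The torque is small and the mark has turned from about -85° to -69°, so the cap is following. I continue to 60°.

```bash
python3 -m crank '[0,0,0.0785,0,0,0,40, 0,0,0.0785,0,0,0,40, 0,0,0.0785,0,0,0,40, 0,0,0.0785,0,0,0,40, 0,0,0.0785,0,0,0,40, 0,0,0.0785,0,0,0,40, 0,0,0.0785,0,0,0,40, 0,0,0.0785,0,0,0,40, 0,0,0.0785,0,0,0,40, 0,0,0.0785,0,0,0,40, 0,0,0,0,0,0,40]'
python3 - <<'E'
from h import *
o=observe();print(o["position"],o["ft_force"],o["wrist_torque"],np.degrees(np.arctan2(o["tool_rot"][1][0],o["tool_rot"][0][0])))
w=get_image("wrist")
H=hsv(w);m=(H[:,:,0]<8)&(H[:,:,1]>170)&(H[:,:,2]>100)
for c in blobs(m,25):
  P=onz(w,c[:,0],.122)[:,:2];v=cv2.fitLine((P*1000).astype(np.float32),cv2.DIST_L2,0,.01,.01).ravel();print(c[:,0].mean(0),np.degrees(np.arctan2(v[1],v[0])))
E
```

```text
time_s: 17.15
position: [0.4916, -0.1401, 0.1053]
tool_rot: [[-0.001, 1.0, 0.0], [1.0, 0.001, -0.001], [-0.001, 0.0, -1.0]]
ft_force: [-1.9, -1.4, 7.7]
grip_width: 0.0487
[ 0.4916243  -0.1400742   0.10526229] [-1.87701733 -1.39414146  7.67372674] [-0.22172052  0.18198611 -0.01546837] 90.0368623544991
[238.796875 319.46875 ] -23.515965
```

The mark is now at -23.5°, about 61° from locked. I lift gently, first 4 mm to check, then the rest.

```bash
python3 -m crank '[0,0,0,0,0,0.004,40, 0,0,0,0,0,0.006,40, 0,0,0,0,0,0.002,40]'; python3 -m crank '[0,0,0,0,0,0.008,40, 0,0,0,0,0,0.015,40, 0,0,0,0,0,0.015,40, 0,0,0,0,0,0.01,40, 0,0,0,0,0,0.005,40, 0,0,0,0,0,0,40, 0,0,0,0,0,0,40, 0,0,0,0,0,0,40]'
python3 - <<'E'
from h import *
o=observe();print(o["time_s"],o["position"],o["ft_force"],o["grip_width"])
s=get_image("side");t=get_image("top")
H=hsv(t)
for c in blobs((H[:,:,0]<14)&(H[:,:,1]>140)&(H[:,:,2]>100),80):
  u=c.mean(0)[0]
  if 190<u[0]<260 and u[1]>120: print("terra",u,rect(t,c,.072))
print("side proj cap underside/mouth/tcp",proj(s,[[.4916,-.14,.158],[.4916,-.14,.108],[.4916,-.14,.170]]))
cv2.imwrite("pics/s2.png",cv2.resize(s["frame"][100:310,170:420],None,fx=3,fy=2.8)[:,:,::-1])
E
```

```text
time_s: 17.5
position: [0.4914, -0.14, 0.1169]
tool_rot: [[0.002, 1.0, -0.001], [1.0, -0.002, -0.0], [-0.0, -0.001, -1.0]]
ft_force: [-1.4, -3.9, -2.6]
grip_width: 0.0487
time_s: 18.3
position: [0.4914, -0.1396, 0.1692]
tool_rot: [[0.002, 1.0, -0.001], [1.0, -0.002, 0.001], [0.001, -0.001, -1.0]]
ft_force: [0.8, -0.3, -1.1]
grip_width: 0.0485
18.3 [ 0.49138428 -0.13960452  0.16920231] [ 0.81143421 -0.33757671 -1.14407023] 0.048472555058897096
terra [232.25       210.88043478] ctr 441.8 70.6 mm size 78.3x52.1 yaw(long) 14.1
side proj cap underside/mouth/tcp [[294.28062232 199.05443326]
 [292.80284829 222.0620049 ]
 [294.64800722 193.33459092]]
```

View pics/s2.png

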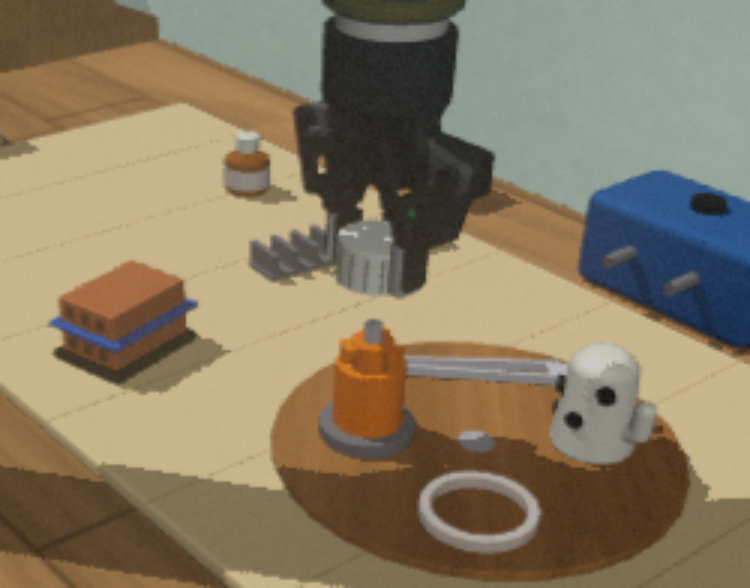

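The cap is held level above the open vial, the stack is in order and the bystanders are where they were. I hand the job in.

```bash
python3 -c "
from rig import *
print(close_job())"
```

```text
the job is handed in; nothing more can be done
None
```

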